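# Clamp a heel block in the cobbler's jig

## Task

Push the wooden heel block along its channel until its flat face is fully home against the aluminium stop, then flip the red handle of the toggle clamp over its centre, towards the heel block, so that it snaps shut and the pad presses on the heel. Only push with the fingertips: lift nothing, and leave the glue jar, the wax tin and the awl where they are. Finish with the hand clear of everything.

Things in the scene. Friction and masses are not known exactly. Their poses are not given: they have to be found in the camera images.
- jig: Fixed wooden jig board on the bench, 104 x 360 x 12 mm (x, y, z). Origin: centre of its underside, on the bench; only its yaw varies. A straight channel runs along its y axis at x = 0: floor 12 mm above the bench, 66 mm wide between two dark wooden rails (y -145 to +30 mm, each 14 mm wide, tops 22 mm above the bench). Stop and clamp are at its +y end.
- stop (a point): Middle of the aluminium stop's face that the heel must touch: jig x = 0, y = +30 mm, 22 mm above the bench. The stop bar is 94 mm long across the channel, 16 mm thick, its top 32 mm above the bench.
- pivot (a point): Pivot of the steel toggle clamp behind the stop: jig x = 0, y = +85 mm, 62 mm above the bench; the axis runs along the jig's x. Two upright plates carry it (jig x -16 to +16 mm, y 67 to 103 mm, up to 74 mm above the bench). While open, the arm with its pad (20 mm wide) stands nearly upright over jig y 35 to 95 mm, up to 165 mm high.
- heel: Loose wooden heel block, D-shaped from above: 60 mm wide (x), 60 mm long (y), 30 mm high, 80 to 170 g, in the channel with 3 mm play each side. Origin: on its underside at the centre of its 30 mm radius round back; the back reaches 30 mm to -y, the flat face 30 mm to +y. Home, its origin is at jig x = 0, y = 0 and the face touches the stop; it starts 50 to 100 mm short (towards -y).
- handle (a joint): Angle of the clamp's red handle (rad): 0 open, leaning 45 degrees away from the heel (jig's +y); grows as it is pushed towards the heel (jig's -y); 0.785 upright; 1.4 shut, leaning 35 degrees towards the heel. A spring holds it at either end, dead centre at 0.7: about 5 N at its end moves it, and past centre it snaps over by itself and swings the arm and pad down on the heel.
- handle_tip (a point): Outer end of the clamp's handle, 110 mm from the pivot along the handle. The red grip, 20 mm thick, takes up the last 65 mm; below it is a 10 mm steel rod. Open, this end is 140 mm above the bench; upright, 172 mm. It swings in the jig's y-z plane at x = 0.
- pad: Black rubber pad, 20 mm wide and 6 mm thick, sprung, hanging from the end of the clamp arm, 85 mm from the pivot; the arm is one piece with the handle. Origin: centre of its pressing face. Shut on a heel that is home, it presses the middle of the heel with about 2 N.
- glue_jar: Bystander: upright jar, 60 mm wide, 75 mm high, steel lid, paper label; origin at the centre of its underside.
- wax_tin: Bystander: round brass tin, 56 mm wide, 22 mm high; origin at the centre of its underside.
- awl: Bystander: awl lying on the bench, about 200 mm long and 28 mm high, dark wooden handle towards its +x, cork block on its point towards -x; origin under its middle.
Mind the look-alikes: they are no part of the job. Several things have the shape of the heel; the one meant has the colours described above.

How it is judged:
By the outcome, as a careful person would: the job done as asked, in the order asked, and still so for the second after the job is handed in, with the robot touching nothing.
It also fails if it takes over 48 s, if anything falls off the work surface, if the arm or the gripper's body presses on something with over 40 N, if the wrist force passes 120 N, or if a joint passes its speed limit or range.

## Robot

A 6-joint arm with a two-finger parallel gripper is mounted at the origin on the work surface. World frame = base frame: x ahead of the robot, y to its left, z up, the work surface at z = 0. Lengths are in m, angles in rad, forces in N, time in s.
With the tool pointing down it reaches from about 0.425 to 0.95 m from the base axis. Payload 3.5 kg.
Tool frame: the origin (TCP) lies midway between the tips of the shut fingers; the grasp point (between the pads) lies ctrl.grasp_offset behind it (ctrl.grasp_offset is the distance from the TCP to the grasp point, in m); x points along the fingers, y is the direction in which the jaws open and shut, and the axes are right-handed (so a half turn about x gives the same grasp; the last joint's range is limited). The gripper opens to 85 mm and grips with 20 to 120 N. Pads are 22 mm wide; open, the fingers measure 114 mm over their backs; the gripper's body (76 mm by 85 mm) begins 54 mm behind the grasp point. The pads swing forward as they close: fully open they stand 13 mm farther back than shut.
Start: joints at [1.073, 0.286, 1.577, -0, 1.279, -0.15], TCP at [0.23, 0.635, 0.209] pointing down, gripper open.
Joint ranges: [-2.77, 2.77], [-0.9, 2.22], [0.21, 2.48], [-1.53, 4.67], [0.24, 2.81], [-2.84, 2.84]. Speed limits (rad/s): [2.79, 2.79, 3.14, 3.14, 3.14, 3.14].

## Interface

Orientations are given as a unit quaternion [x, y, z, w].
In Python, from plant import readout, read_camera, sign_off, ctrl gives the robot as it stands.
- The arm moves only by the tool drive_tool, never from a script. Its argument "steps" is a list of rows, each a list of 5 numbers: the shift along the tool's x, y, z in cm, then the turn about the tool's x in degrees, then the opening, from 0 (shut) to 1 (fully open). A call has 1 to 10 rows; each row shifts and turns the commanded pose from where the row before left it, along the tool's axes as they then stand; what a row does not reach is not made up. A row lasts 1/10 s, in which the tool goes at most 50 mm and 8.59 degrees, less where a joint would pass 70% of its speed; a pose out of reach is approached as far as the arm can. A call is refused whole if a number of a shift passes 5 or a number of a turn 8.59, either way. A call with a gripper value outside its range is refused whole. The fingers move at their own pace and stop on an object; "force" is the grip in N (left out, the last holds). Time passes only in rows, so rows that do not move let the fingers close. It gives the time, the measured TCP pose, the force and the opening at its end, in the units of the state.
- readout.get_state(): the state, without advancing time (a new reading comes with each control period).
- read_camera(name): name is "side" or "top"; returns a dict with "frame" (420x560x3 uint8, red, green, blue), "vertical_fov" (degrees; the focal length in pixels is half the picture's height over the tangent of half this angle, whatever the lens; pixels are square), "cx", "cy" (the principal point, pixels), "eye" and "orientation" of the camera in the world. Camera axes: x right, y up, looking along -z (the intrinsics and any distortion apply to the point x, -y, -z); pixel columns grow to the right and rows downward; lengths in m; the calibration is good to about 2 mm. A picture is of the moment at which its call begins. There is no depth.
- sign_off(): hands the job in, once; it reports no verdict.
The state is a dict: "time": time; "qpos": joint angles; "dq": joint speeds; "joint_efforts": joint torques, N m; "eef_pos": TCP position; "tcp_rot": TCP orientation; "contact_force": force on the tool from outside, world axes, zero at the start; "wrist_torque": the same for the moment, N m; "opening": opening from 0.0 (shut) to 1.0 (fully open).
Only numpy, scipy, OpenCV 4.12 (cv2) and the standard library are available. Lean on these libraries where they do the work, as an engineer would, in place of code of your own. Each camera call takes 0.05 s, during which the arm holds its last target. There are 200 camera calls.

## Working session

There is one attempt and no reset: what is moved stays moved. The work goes in short steps, Python scripts to look and compute and a tool call to move; the robot and the scene stay as the last step left them, time stands still between calls to the robot, and variables do not carry over. Pictures are saved under pics/ and viewed, about 8 in all and at most 12, crops included, and the job is handed in when it is done.

Besides the shell and the picture viewer there is one more tool, called after "Request:" in YAML: its name, and indented under it one key for each argument. drive_tool: Moves the arm, as the interface text tells. Its arguments: {"type":"object","properties":{"steps":{"type":"array","items":{"type":"array","items":{"type":"number"}}},"force":{"type":"number"}},"required":["steps"]}

```bash
ls; mkdir -p pics; python3 - <<'E'
from plant import readout, read_camera, ctrl
import cv2,json
print(readout.get_state()); print(ctrl.grasp_offset)
for n in ("side","top"):
    c=read_camera(n); cv2.imwrite(f"pics/{n}0.png",c["frame"][:,:,::-1]); print({k:v for k,v in c.items() if k!="frame"})
E
```

```text
pics
{'time': 0.0, 'qpos': array([ 1.07298779e+00,  2.87227619e-01,  1.57818205e+00, -1.40152286e-05,
        1.27861383e+00, -1.49994113e-01]), 'dq': array([ 1.29290520e-03, -5.87357931e-05, -9.37167032e-04,  3.24847009e-04,
       -3.86336055e-04, -6.92606113e-04]), 'joint_efforts': array([-6.86794592e-04, -4.05977511e+01, -2.92628235e+01, -1.81202149e-04,
        5.71057841e-03, -2.06579458e-06]), 'eef_pos': array([0.22969504, 0.63395352, 0.20750321]), 'tcp_rot': array([ 0.1215343 ,  0.6967097 , -0.12316681,  0.69617163]), 'contact_force': array([-0.37225661, -0.52027768,  0.18384539]), 'wrist_torque': array([ 0.0080619 ,  0.02001898, -0.00629487]), 'opening': 0.9989695746289573}
0.0187
{'vertical_fov': 55.57124880108778, 'cx': 281.12049272945217, 'cy': 209.12403524781416, 'eye': array([0.37996093, 0.54485888, 0.65836778]), 'orientation': array([-0.05965646,  0.41276698,  0.8979311 , -0.14065652])}
{'vertical_fov': 56.2744208432899, 'cx': 281.56459320417065, 'cy': 207.61090111764238, 'eye': array([ 0.5223887 , -0.05178491,  1.02708396]), 'orientation': array([ 0.00957861, -0.03517058, -0.69579385,  0.71731597])}
```

View pics/top0.png

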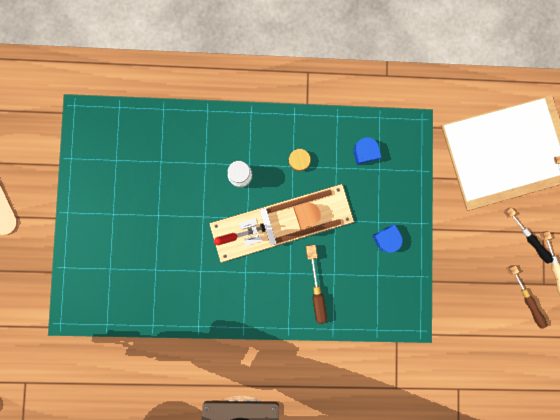

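View pics/side0.png

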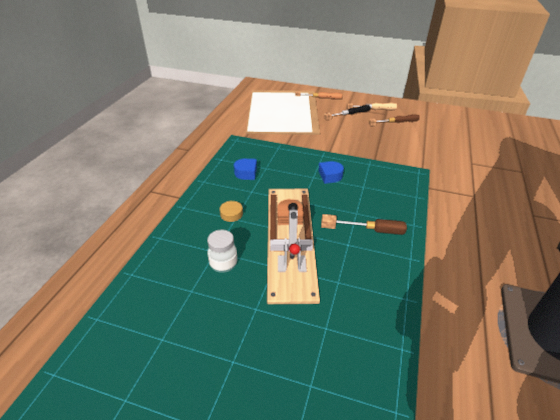

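Top view: heel candidates are the wooden D in the channel at about (308,213), a blue D at (367,151) and another at (390,238). The wooden one in the jig matches the description. The red handle tip is at about (220,240), the jar at (239,174), the tin at (300,159) and the awl from (312,250) to (320,320). I'll check the choice in a close crop.

```bash
cat > h.py <<'E'
import numpy as np, cv2
from scipy.spatial.transform import Rotation as R
def proj(c,P):
    q=R.from_quat(c["orientation"]).inv().apply(np.atleast_2d(P)-c["eye"])
    f=210/np.tan(np.radians(c["vertical_fov"])/2)
    return np.c_[c["cx"]-f*q[:,0]/q[:,2], c["cy"]+f*q[:,1]/q[:,2]]
def ray(c,u,v,z):
    f=210/np.tan(np.radians(c["vertical_fov"])/2)
    d=R.from_quat(c["orientation"]).apply([(u-c["cx"])/f,-(v-c["cy"])/f,-1])
    return c["eye"]+d*(z-c["eye"][2])/d[2]
def crop(c,x0,y0,x1,y1,s,name):
    im=cv2.resize(np.ascontiguousarray(c["frame"][y0:y1,x0:x1,::-1]),None,fx=s,fy=s,interpolation=cv2.INTER_CUBIC)
    for x in range((x0//10+1)*10,x1,10): cv2.putText(im,str(x),((x-x0)*s,8),0,.3,(255,255,255)); cv2.line(im,((x-x0)*s,10),((x-x0)*s,16),(255,255,255))
    for y in range((y0//10+1)*10,y1,10): cv2.putText(im,str(y),(0,(y-y0)*s),0,.3,(255,255,255)); cv2.line(im,(20,(y-y0)*s),(26,(y-y0)*s),(255,255,255))
    cv2.imwrite("pics/"+name,im)
E
python3 - <<'E'
from plant import read_camera
from h import *
c=read_camera("top"); crop(c,202,176,360,270,5,"crop1.png")
E
```

```text
(no output)
```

View pics/crop1.png

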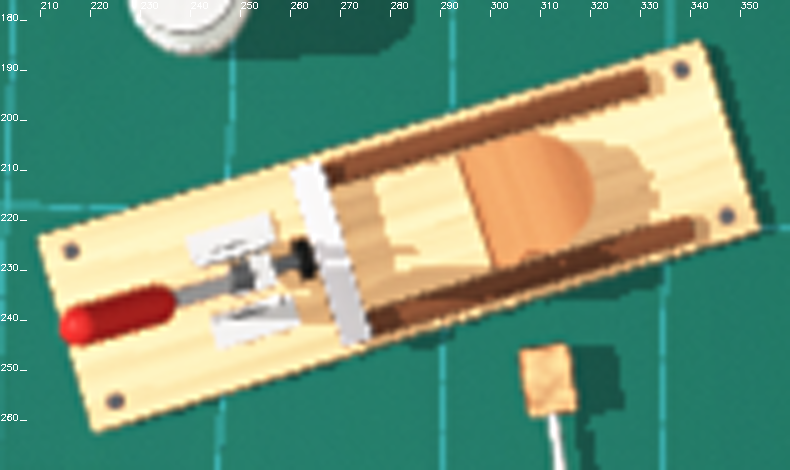

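The crop confirms the wooden D-shaped heel in the channel: flat face from (293,207) to (301,230), round back at (321,214). Jig corners are at (210,223), (342,184), (354,222) and (221,262). The handle leans left, with its tip at about (217,241).

```bash
python3 - <<'E'
from plant import read_camera
from h import *
np.set_printoptions(precision=4,suppress=True)
c=read_camera("top")
px=[(209.6,223.4),(342.4,184),(354,222),(221,262.4)]
P=np.array([ray(c,*p,.012) for p in px])
print(P, [np.linalg.norm(P[i]-P[(i+1)%4]) for i in range(4)])
o=P.mean(0); ey=(P[0]+P[3]-P[1]-P[2])[:2]; ey/=np.linalg.norm(ey); ex=np.array([ey[1],-ey[0]])
print("o",o[:2],"ey",ey,"yaw",np.degrees(np.arctan2(-ey[0],ey[1])))
J=lambda p:np.array([(p[:2]-o[:2])@ex,(p[:2]-o[:2])@ey])
for n,p,z in [("faceA",(293.4,206.6),.042),("faceB",(301,230),.042),("back",(320.8,214),.042),("tip",(217,241),.140),("stopTL",(260.4,210.5),.032),("stopBR",(276,243.5),.032),("jar",(239,173),.075),("tin",(300,159),.022),("cork",(311.5,252),.028)]:
    w=ray(c,*p,z); print(n,w,J(w))
def W(x,y,z): return np.r_[o[:2]+ex*x+ey*y,z]
print("tip pred",proj(c,W(0,.085+.0778,.14)))
for y in (.20,.17,.085,0,-.03,-.08,-.13,-.16): print(y,W(0,y,0), np.linalg.norm(W(0,y,0)))
s=read_camera("side");print(proj(s,[W(0,.1628,.14),W(-.052,.18,.012),W(.052,.18,.012),W(.052,-.18,.012)]))
from plant import readout
print(R.from_quat(readout.get_state()["tcp_rot"]).as_matrix())
E
```

```text
[[ 0.5409  0.096   0.012 ]
 [ 0.6542 -0.245   0.012 ]
 [ 0.5558 -0.2774  0.012 ]
 [ 0.4422  0.063   0.012 ]] [np.float64(0.3594092092382291), np.float64(0.10364537834842316), np.float64(0.35882966976531294), np.float64(0.10400445009323253)]
o [ 0.5483 -0.0908] ey [-0.3159  0.9488] yaw 18.41644532898803
faceA [ 0.5889 -0.1163  0.042 ] [ 0.0305 -0.037 ]
faceB [ 0.5306 -0.137   0.042 ] [-0.0313 -0.0382]
back [ 0.5724 -0.186   0.042 ] [-0.0072 -0.0979]
tip [0.4997 0.0593 0.14  ] [0.0013 0.1578]
stopTL [ 0.577  -0.0335  0.032 ] [0.0454 0.0453]
stopBR [ 0.4948 -0.0755  0.032 ] [-0.0459  0.0314]
jar [0.6644 0.0207 0.075 ] [0.1454 0.0692]
tin [ 0.7143 -0.1313  0.022 ] [ 0.1448 -0.0909]
cork [ 0.4758 -0.1664  0.028 ] [-0.0927 -0.0488]
tip pred [[215.0152 242.2124]]
0.2 [0.4851 0.0989 0.    ] 0.4950658172475442
0.17 [0.4946 0.0705 0.    ] 0.49955303036708554
0.085 [ 0.5214 -0.0102  0.    ] 0.5215108684560883
0 [ 0.5483 -0.0908  0.    ] 0.5557372955693262
-0.03 [ 0.5577 -0.1193  0.    ] 0.5703569131944207
-0.08 [ 0.5735 -0.1667  0.    ] 0.597281719960188
-0.13 [ 0.5893 -0.2142  0.    ] 0.6270437764371264
-0.16 [ 0.5988 -0.2426  0.    ] 0.646101357613875
[[297.4391 248.8124]
 [321.9262 300.148 ]
 [269.0456 300.5045]
 [270.1579 188.1956]]
[[-0.0006  0.3408  0.9401]
 [-0.001   0.9401 -0.3408]
 [-1.     -0.0012 -0.0002]]
```

Request:
drive_tool:
  steps:
    - [-0.4, 0, 0, 7.38, 0]
    - [-0.4, 0, 0, 7.38, 0]
    - [-0.4, 0, 0, 7.38, 0]
    - [-0.4, 0, 0, 7.38, 0]
    - [-0.4, 0, 0, 7.38, 0]
    - [-0.4, 0, 0, 7.38, 0]
    - [-0.4, 0, 0, 7.38, 0]
    - [0, 0, 0, 0, 0]
  force: 60

```text
time: 1.05
eef_pos: [0.2302, 0.6348, 0.2375]
tcp_rot: [0.414, 0.574, -0.413, 0.574]
contact_force: [0.3, 0.0, -0.1]
opening: 0.0
```

```bash
cat >> h.py <<'E'
o=np.array([.5483,-.0908]); ey=np.array([-.3159,.9488]); ex=np.array([.9488,.3159])
def jig(p): return np.r_[(p[:2]-o)@ex,(p[:2]-o)@ey,p[2]]
def st():
    from plant import readout
    s=readout.get_state(); m=R.from_quat(s["tcp_rot"]).as_matrix()
    print("t",round(s["time"],2),"jig",jig(s["eef_pos"]).round(4),"yaw",np.degrees(np.arctan2(m[1,1],m[0,1])).round(2),"F jig",(s["contact_force"][:2]@np.c_[ex,ey]).round(2),s["contact_force"][2].round(2),"q",s["qpos"].round(2))
E
python3 -c "from h import *; st()"
```

```text
t 1.05 jig [-0.0726  0.789   0.2375] yaw 18.42 F jig [ 0.32 -0.09] -0.12 q [1.07 0.27 1.55 0.   1.33 0.75]
```

Request:
drive_tool:
  steps:
    - [0, 0.3, 3.9, 0, 0]
    - [0, 0.3, 3.9, 0, 0]
    - [0, 0.3, 3.9, 0, 0]
    - [0, 0.3, 3.9, 0, 0]
    - [0, 0.3, 3.9, 0, 0]
    - [0, 0.3, 3.9, 0, 0]
    - [0, 0.3, 3.9, 0, 0]
    - [0, 0.3, 3.9, 0, 0]
    - [0, 0.3, 3.9, 0, 0]
    - [0, 0.3, 3.9, 0, 0]

```text
time: 2.05
eef_pos: [0.3819, 0.2725, 0.2368]
tcp_rot: [0.413, 0.574, -0.412, 0.574]
contact_force: [0.6, -0.2, 0.0]
opening: 0.002
```

Request:
drive_tool:
  steps:
    - [0, 0.3, 3.9, 0, 0]
    - [0, 0.3, 3.9, 0, 0]
    - [0, 0.3, 3.9, 0, 0]
    - [0, 0.3, 3.9, 0, 0]
    - [0, 0.3, 3.9, 0, 0]
    - [0, 0.3, 3.9, 0, 0]
    - [0, 0.3, 3.9, 0, 0]
    - [0, 0.3, 3.9, 0, 0]
    - [0, 0.3, 3.9, 0, 0]
    - [0, 0.3, 3.9, 0, 0]

```text
time: 3.05
eef_pos: [0.5336, -0.0881, 0.2367]
tcp_rot: [0.413, 0.574, -0.413, 0.574]
contact_force: [0.5, -0.3, 1.0]
opening: -0.001
```

Request:
drive_tool:
  steps:
    - [0, 0.3, 3.9, 0, 0]
    - [0, 0.3, 3.9, 0, 0]
    - [0, 0.3, 3.9, 0, 0]
    - [0, 0.3, 3.9, 0, 0]
    - [0, 0, 0, 0, 0]
    - [0, 0, 0, 0, 0]

```text
time: 3.65
eef_pos: [0.5937, -0.2312, 0.236]
tcp_rot: [0.413, 0.574, -0.413, 0.573]
contact_force: [0.6, -0.2, 0.4]
opening: -0.001
```

```bash
python3 -c "from h import *; st()"
```

```text
t 3.65 jig [-0.0013 -0.1475  0.236 ] yaw 18.45 F jig [ 0.53 -0.37] 0.36 q [-0.53  0.19  1.65  0.    1.31 -0.85]
```

Request:
drive_tool:
  steps:
    - [4, 0.13, 0, 0, 0]
    - [4, 0, 0, 0, 0]
    - [4, 0, 0, 0, 0]
    - [4, 0, 0, 0, 0]
    - [3, 0, 0, 0, 0]
    - [1.5, 0, 0, 0, 0]
    - [0.6, 0, 0, 0, 0]
    - [0, 0, 0, 0, 0]
    - [0, 0, 0, 0, 0]

```text
time: 4.55
eef_pos: [0.5966, -0.2308, 0.0282]
tcp_rot: [0.414, 0.572, -0.413, 0.575]
contact_force: [0.5, -0.9, -0.9]
opening: -0.001
```

```bash
python3 - <<'E'
from h import *; st()
from plant import read_camera
c=read_camera("top"); crop(c,202,170,362,270,5,"crop2.png")
E
```

```text
t 4.55 jig [ 0.0016 -0.1481  0.0282] yaw 18.45 F jig [ 0.19 -0.99] -0.86 q [-0.53  0.41  1.78  0.    0.95 -0.85]
```

View pics/crop2.png

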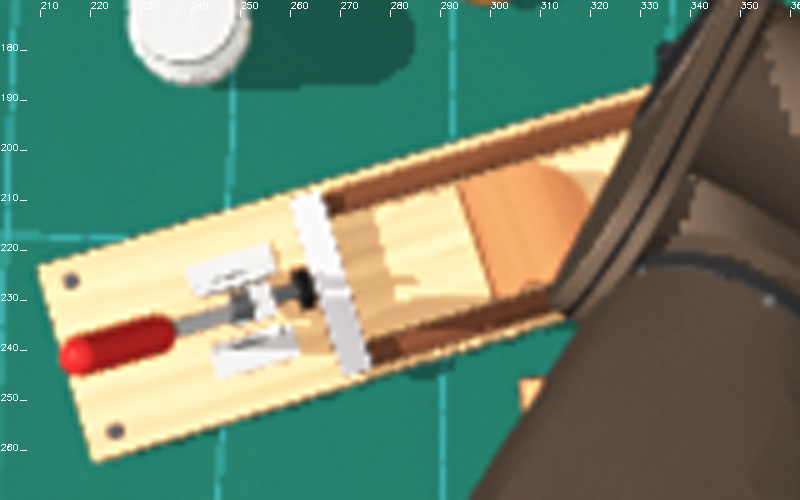

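The heel is still untouched (face at x≈293–301), and the hand is behind it in the channel. Now pushing.

Request:
drive_tool:
  steps:
    - [0.3, -0.1, -1.5, 0, 0]
    - [0, 0, -1.5, 0, 0]
    - [0, 0, -0.8, 0, 0]
    - [0, 0, -0.8, 0, 0]
    - [0, 0, -0.8, 0, 0]
    - [0, 0, -0.8, 0, 0]
    - [0, 0, -0.8, 0, 0]
    - [0, 0, -0.8, 0, 0]
    - [0, 0, -0.8, 0, 0]
    - [0, 0, 0, 0, 0]

```text
time: 5.6
eef_pos: [0.5666, -0.148, 0.0227]
tcp_rot: [0.413, 0.574, -0.413, 0.573]
contact_force: [-0.5, -0.8, 0.7]
opening: 0.001
```

```bash
python3 -c "from h import *; st()"
```

```text
t 5.6 jig [-0.0007 -0.0601  0.0227] yaw 18.46 F jig [-0.72 -0.56] 0.7 q [-0.43  0.32  1.92  0.    0.91 -0.75]
```

Request:
drive_tool:
  steps:
    - [-0.1, 0.07, -0.5, 0, 0]
    - [0, 0, -0.4, 0, 0]
    - [0, 0, -0.3, 0, 0]
    - [0, 0, -0.2, 0, 0]
    - [0, 0, -0.2, 0, 0]
    - [0, 0, 0, 0, 0]

```text
time: 6.2
eef_pos: [0.5626, -0.1335, 0.0239]
tcp_rot: [0.414, 0.574, -0.414, 0.574]
contact_force: [-0.5, 0.9, 0.2]
opening: -0.003
```

```bash
python3 -c "from h import *; st()"
```

```text
t 6.2 jig [ 0.0001 -0.045   0.0239] yaw 18.42 F jig [-0.2   0.97] 0.15 q [-0.41  0.3   1.93 -0.    0.91 -0.73]
```

Request:
drive_tool:
  steps:
    - [0, 0, -0.2, 0, 0]
    - [0, 0, -0.2, 0, 0]
    - [0, 0, 0, 0, 0]

```text
time: 6.5
eef_pos: [0.5613, -0.1297, 0.0239]
tcp_rot: [0.414, 0.574, -0.414, 0.573]
contact_force: [-0.7, 0.0, 0.6]
opening: 0.002
```

```bash
python3 - <<'E'
from h import *; st()
from plant import read_camera
c=read_camera("top"); crop(c,232,180,352,270,6,"crop3.png")
print(proj(c,[np.r_[o+ex*x+ey*y,z] for x,y,z in [(-.03,.03,.042),(.03,.03,.042),(0,-.03,.042),(-.03,0,.042),(-.047,.03,.032),(.047,.03,.032)]]))
E
```

```text
t 6.5 jig [ 0.0001 -0.041   0.0239] yaw 18.42 F jig [-0.65  0.23] 0.61 q [-0.4   0.29  1.94  0.    0.91 -0.72]
[[274.80143802 237.34238711]
 [267.94081489 214.38402015]
 [294.24123409 218.97968979]
 [286.26936562 233.87973141]
 [276.65417722 243.75597915]
 [266.01390073 208.14839685]]
```

View pics/crop3.png

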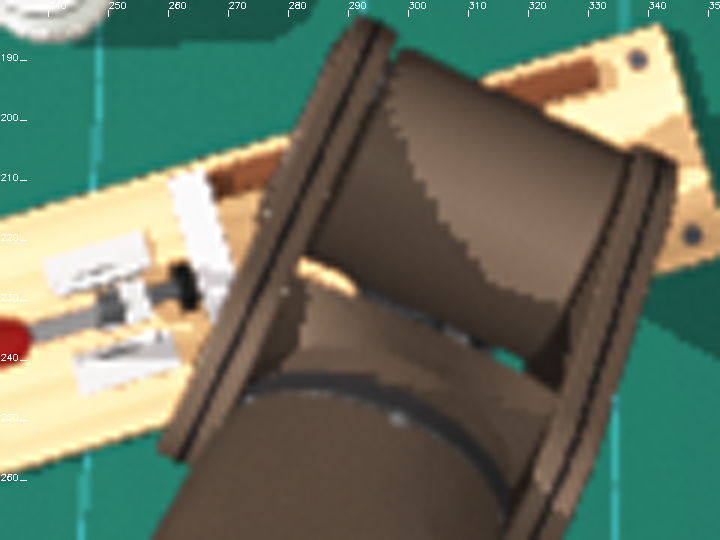

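The arm hides the heel, but bare floor still shows next to the stop, so it isn't home yet. I'll push on until the force shows contact.

Request:
drive_tool:
  steps:
    - [0, 0, -0.2, 0, 0]
    - [0, 0, -0.2, 0, 0]
    - [0, 0, -0.1, 0, 0]
    - [0, 0, 0, 0, 0]

```text
time: 6.95
eef_pos: [0.5598, -0.1249, 0.0239]
tcp_rot: [0.413, 0.574, -0.414, 0.574]
contact_force: [0.2, -0.0, 0.3]
opening: 0.001
```

```bash
python3 -c "from h import *; st()"
```

```text
t 6.95 jig [ 0.0001 -0.036   0.0239] yaw 18.42 F jig [ 0.16 -0.07] 0.3 q [-0.4   0.29  1.95 -0.    0.91 -0.72]
```

Request:
drive_tool:
  steps:
    - [0, 0, -0.1, 0, 0]
    - [0, 0, -0.1, 0, 0]
    - [0, 0, 0, 0, 0]

```text
time: 7.25
eef_pos: [0.5592, -0.1231, 0.0239]
tcp_rot: [0.414, 0.574, -0.414, 0.574]
contact_force: [-0.1, -0.2, -0.0]
opening: -0.0
```

```bash
python3 - <<'E'
from h import *; st()
from plant import read_camera
c=read_camera("side"); crop(c,250,180,340,260,8,"side1.png")
E
```

```text
t 7.25 jig [ 0.0001 -0.0341  0.0239] yaw 18.42 F jig [-0.18 -0.19] -0.04 q [-0.39  0.29  1.95  0.    0.91 -0.72]
```

View pics/side1.png

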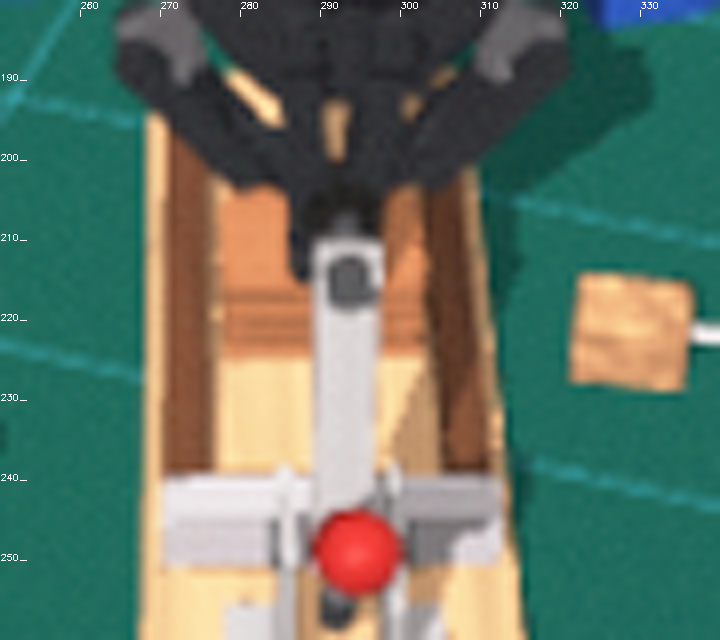

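```bash
python3 - <<'E'
from h import *
from plant import read_camera
np.set_printoptions(precision=4,suppress=True)
c=read_camera("side")
for n,p,z in [("facebot",(285,224.5),.012),("facetop",(285,216),.042),("faceTopL",(277,216),.042),("rail end",(272,240),.022)]: print(n,jig(ray(c,*p,z)))
W=lambda x,y,z:np.r_[o+ex*x+ey*y,z]
print("tcp",proj(c,[W(0,-.034,.024),W(-.015,-.034,.024),W(.015,-.034,.024),W(0,-.034,.1),W(0,.03,.032),W(.03,-.025,.042)]))
E
```

```text
facebot [ 0.0158 -0.0388  0.012 ]
facetop [ 0.0163 -0.0355  0.042 ]
faceTopL [ 0.0349 -0.0356  0.042 ]
rail end [0.0465 0.0229 0.022 ]
tcp [[291.8295 222.1209]
 [298.2002 222.0994]
 [285.4554 222.1424]
 [292.7336 196.9896]
 [292.9388 238.9978]
 [279.1643 219.0537]]
```

The heel hasn't moved: its face is still at jig y ≈ -0.036. The fingertip shows at about (288,214), roughly 8 rows above where the reported TCP projects, so the tips look higher than the state says. I'll back off and compare the reported TCP with the picture.

Request:
drive_tool:
  steps:
    - [-3, 0, 0, 0, 0]
    - [-3, 0, 0, 0, 0]
    - [0, 0, 3, 0, 0]
    - [0, 0, 3, 0, 0]
    - [0, 0, 3, 0, 0]
    - [0, 0, 0, 0, 0]

```text
time: 7.95
eef_pos: [0.5888, -0.2121, 0.0846]
tcp_rot: [0.414, 0.572, -0.415, 0.574]
contact_force: [-1.3, -0.3, 0.0]
opening: 0.001
```

```bash
python3 - <<'E'
from h import *; st()
from plant import read_camera, readout
c=read_camera("side"); p=readout.get_state()["eef_pos"]; u=proj(c,p)[0]; print(u)
c["frame"]=c["frame"].copy()
q=u.round().astype(int); c["frame"][q[1],q[0]-2:q[0]+3]=(255,255,0); c["frame"][q[1]-2:q[1]+3,q[0]]=(255,255,0)
crop(c,240,130,350,230,6,"side2.png")
E
```

```text
t 7.95 jig [ 1.000e-04 -1.279e-01  8.460e-02] yaw 18.24 F jig [-1.33  0.13] 0.04 q [-0.51  0.3   1.79 -0.    1.04 -0.83]
[291.18832706 178.3193829 ]
```

View pics/side2.png

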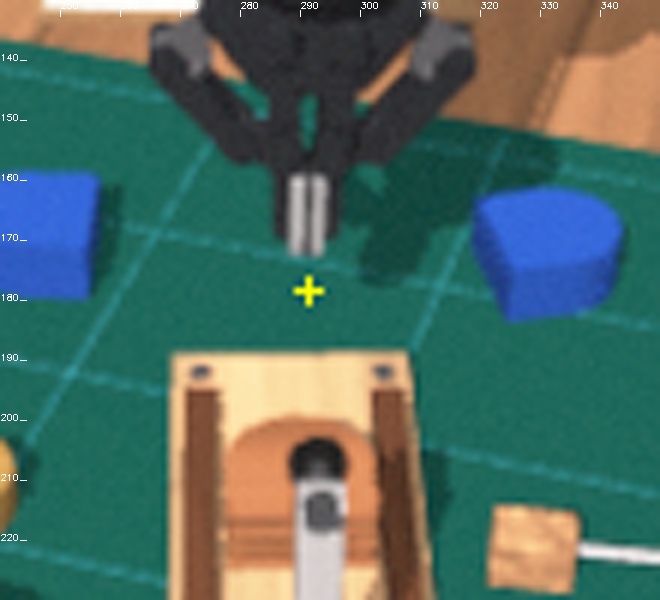

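The fingertips show at (290.5,172.5), while the reported TCP (cross) projects to (291,178). So the real tips are about 2–3 cm higher than reported, and they skimmed over the heel, which is unmoved. I'll find the true height by touching the jig floor gently behind the heel.

Request:
drive_tool:
  steps:
    - [0, 0, 1, 0.18, 0]
    - [2.5, 0, 1, 0, 0]
    - [2.5, 0, 0, 0, 0]
    - [1, 0, 0, 0, 0]
    - [0.5, 0, 0, 0, 0]
    - [0.5, 0, 0, 0, 0]
    - [0, 0, 0, 0, 0]

```text
time: 8.7
eef_pos: [0.5942, -0.2274, 0.0142]
tcp_rot: [0.414, 0.573, -0.414, 0.573]
contact_force: [-0.4, -0.3, 0.4]
opening: -0.003
```

Request:
drive_tool:
  steps:
    - [0.3, 0, 0, 0, 0]
    - [0.3, 0, 0, 0, 0]
    - [0, 0, 0, 0, 0]

```text
time: 9.0
eef_pos: [0.5939, -0.2275, 0.0079]
tcp_rot: [0.414, 0.573, -0.414, 0.573]
contact_force: [0.0, 0.2, 0.3]
opening: -0.001
```

Request:
drive_tool:
  steps:
    - [0.3, 0, 0, 0, 0]
    - [0, 0, 0, 0, 0]

```text
time: 9.2
eef_pos: [0.5937, -0.2275, 0.0046]
tcp_rot: [0.414, 0.573, -0.415, 0.573]
contact_force: [-0.4, 0.6, -0.2]
opening: 0.0
```

```bash
python3 - <<'E'
from h import *; st()
from plant import read_camera, readout
c=read_camera("side"); p=readout.get_state()["eef_pos"]; u=proj(c,p)[0]; print(u)
c["frame"]=c["frame"].copy()
q=u.round().astype(int); c["frame"][q[1],q[0]-2:q[0]+3]=(255,255,0); c["frame"][q[1]-2:q[1]+3,q[0]]=(255,255,0)
crop(c,240,130,350,230,6,"side3.png")
E
```

```text
t 9.2 jig [-1.00e-04 -1.44e-01  4.60e-03] yaw 18.23 F jig [-0.18  0.72] -0.17 q [-0.53  0.44  1.79 -0.    0.92 -0.84]
[290.14963497 198.87007601]
```

View pics/side3.png

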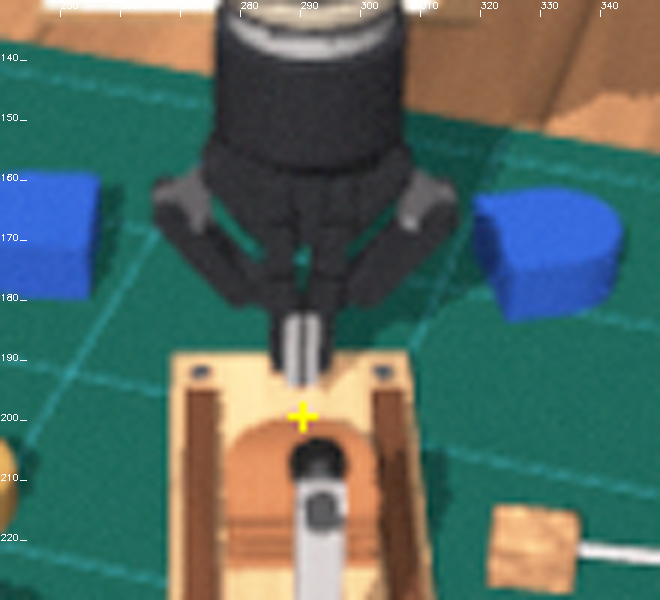

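Confirmed: reported z is 0.005, below the jig floor, yet there's no contact, and the tips show at (289.5,194) about 2 cm higher, behind the heel. I'll lower a little more and push.

Request:
drive_tool:
  steps:
    - [0.4, 0, 0, 0, 0]
    - [0, 0, -1.0, 0, 0]
    - [0, 0, -1.0, 0, 0]
    - [0, 0, -0.8, 0, 0]
    - [0, 0, -0.8, 0, 0]
    - [0, 0, -0.8, 0, 0]
    - [0, 0, -0.8, 0, 0]
    - [0, 0, -0.8, 0, 0]
    - [0, 0, -0.8, 0, 0]
    - [0, 0, 0, 0, 0]

```text
time: 10.25
eef_pos: [0.5721, -0.1618, 0.0007]
tcp_rot: [0.414, 0.573, -0.414, 0.573]
contact_force: [-0.2, -0.1, 0.6]
opening: 0.0
```

Request:
drive_tool:
  steps:
    - [0, 0, -0.7, 0, 0]
    - [0, 0, -0.7, 0, 0]
    - [0, 0, -0.7, 0, 0]
    - [0, 0, -0.5, 0, 0]
    - [0, 0, 0, 0, 0]

```text
time: 10.75
eef_pos: [0.5641, -0.1374, 0.0008]
tcp_rot: [0.414, 0.573, -0.414, 0.573]
contact_force: [0.4, 0.0, -0.6]
opening: -0.007
```

```bash
python3 - <<'E'
from h import *; st()
from plant import read_camera, readout
c=read_camera("side"); crop(c,250,180,340,260,8,"side4.png")
E
```

```text
t 10.75 jig [ 0.0003 -0.0493  0.0008] yaw 18.27 F jig [ 0.35 -0.1 ] -0.63 q [-0.41  0.34  1.93  0.    0.87 -0.73]
```

View pics/side4.png

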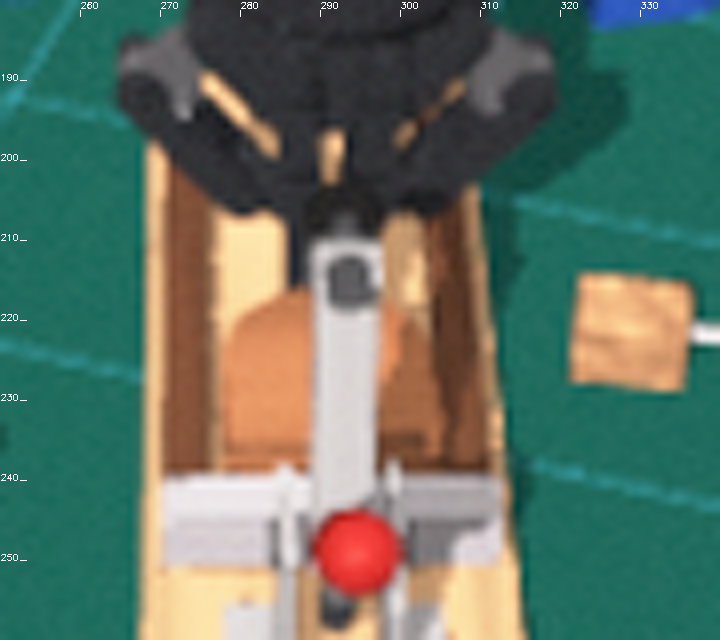

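The heel is moving now. Its face is close to the stop, top edge at row ≈236. I'll push in small steps until the force rises.

Request:
drive_tool:
  steps:
    - [0, 0, -0.2, 0, 0]
    - [0, 0, -0.2, 0, 0]
    - [0, 0, 0, 0, 0]

```text
time: 11.1
eef_pos: [0.5632, -0.1344, 0.0009]
tcp_rot: [0.414, 0.573, -0.414, 0.573]
contact_force: [-0.2, -0.5, -0.5]
opening: 0.004
```

Request:
drive_tool:
  steps:
    - [0, 0, -0.2, 0, 0]
    - [0, 0, -0.1, 0, 0]
    - [0, 0, 0, 0, 0]

```text
time: 11.4
eef_pos: [0.5623, -0.1315, 0.0009]
tcp_rot: [0.414, 0.573, -0.414, 0.573]
contact_force: [-0.3, 0.1, -0.6]
opening: -0.002
```

```bash
python3 - <<'E'
from h import *; st()
from plant import read_camera
c=read_camera("side")
W=lambda x,y,z:np.r_[o+ex*x+ey*y,z]
print(proj(c,[W(.02,y,.042) for y in (.02,.025,.03)]))
print(c["frame"][228:246,[280,282,284]].tolist())
E
```

```text
t 11.4 jig [ 0.0004 -0.043   0.0009] yaw 18.24 F jig [-0.24  0.18] -0.58 q [-0.41  0.33  1.94  0.    0.87 -0.72]
[[283.89335866 232.64502266]
 [283.93867912 234.22177644]
 [283.98439126 235.8121571 ]]
[[[233, 152, 101], [233, 154, 102], [234, 155, 103]], [[231, 151, 100], [231, 152, 99], [230, 152, 100]], [[231, 149, 100], [231, 150, 100], [231, 152, 102]], [[232, 150, 101], [234, 153, 101], [233, 153, 103]], [[232, 153, 103], [234, 154, 104], [233, 154, 101]], [[233, 153, 100], [232, 152, 100], [233, 154, 103]], [[230, 151, 99], [230, 151, 100], [230, 151, 101]], [[228, 148, 100], [227, 147, 98], [228, 148, 100]], [[221, 139, 94], [218, 138, 89], [221, 141, 94]], [[196, 123, 82], [194, 122, 81], [197, 130, 95]], [[182, 114, 76], [179, 114, 77], [192, 152, 136]], [[226, 189, 180], [228, 194, 183], [234, 218, 212]], [[240, 236, 239], [241, 236, 240], [239, 235, 237]], [[236, 230, 232], [235, 230, 232], [233, 226, 228]], [[237, 232, 234], [238, 233, 234], [227, 222, 224]], [[236, 230, 232], [236, 231, 233], [226, 221, 222]], [[225, 219, 221], [224, 218, 221], [204, 196, 198]], [[214, 204, 209], [210, 200, 206], [140, 138, 139]]]
```

Request:
drive_tool:
  steps:
    - [0, 0, -0.1, 0, 0]
    - [0, 0, -0.1, 0, 0]
    - [0, 0, 0, 0, 0]

```text
time: 11.75
eef_pos: [0.562, -0.1309, 0.0012]
tcp_rot: [0.414, 0.572, -0.415, 0.574]
contact_force: [0.0, -5.4, 0.1]
opening: -0.002
```

Request:
drive_tool:
  steps:
    - [0, 0, -0.1, 0, 0]
    - [0, 0, -0.1, 0, 0]
    - [0, 0, 0, 0, 0]

```text
time: 12.05
eef_pos: [0.5619, -0.1307, 0.0018]
tcp_rot: [0.413, 0.572, -0.415, 0.575]
contact_force: [-0.7, -10.0, -0.3]
opening: 0.002
```

```bash
python3 -c "from h import *; st()"
```

```text
t 12.05 jig [ 0.0003 -0.0422  0.0018] yaw 18.31 F jig [-3.8  -9.33] -0.34 q [-0.4   0.33  1.94 -0.01  0.86 -0.72]
```

The face is home: force rose to 10 N and the tool stalled at jig y = -0.042, which equals the heel back plus the 11 mm half finger. Backing off, rising and crossing over to behind the handle.

Request:
drive_tool:
  steps:
    - [0, 0, 0.5, 0, 0]
    - [0, 0, 1.5, 0, 0]
    - [0, 0, 2, 0, 0]
    - [-4, 0, 0, 0, 0]
    - [-4, 0, 0, 0, 0]
    - [-4, 0, 0, 0, 0]
    - [-4, 0, 0, 0, 0]
    - [-4, 0, 0, 0, 0]
    - [-2, 0, 0, 0, 0]
    - [0, 0, 0, 0, 0]

```text
time: 13.05
eef_pos: [0.5762, -0.1678, 0.226]
tcp_rot: [0.415, 0.57, -0.414, 0.576]
contact_force: [0.5, 0.4, -0.7]
opening: 0.002
```

Request:
drive_tool:
  steps:
    - [0, 0, -4, 0, 0]
    - [0, 0, -4, 0, 0]
    - [0, 0, -4, 0, 0]
    - [0, 0, -4, 0, 0]
    - [0, 0, -4, 0, 0]
    - [0, 0, -4, 0, 0]
    - [0, 0, -4, 0, 0]
    - [0, 0, -3.5, 0, 0]
    - [0, 0, 0, 0, 0]
    - [0, 0, 0, 0, 0]

```text
time: 14.05
eef_pos: [0.4745, 0.1334, 0.2192]
tcp_rot: [0.413, 0.574, -0.415, 0.573]
contact_force: [-0.2, -0.3, 0.1]
opening: 0.001
```

```bash
python3 - <<'E'
from h import *; st()
from plant import read_camera
c=read_camera("top"); s=read_camera("side")
a=dict(frame=c["frame"]); crop(a,200,170,330,270,3,"a.png"); crop(s,210,130,340,330,3,"b.png")
A=cv2.imread("pics/a.png");B=cv2.imread("pics/b.png");h=max(len(A),len(B))
pad=lambda m:cv2.copyMakeBorder(m,0,h-len(m),0,0,cv2.BORDER_CONSTANT)
cv2.imwrite("pics/ab.png",np.hstack([pad(A),pad(B)]))
E
```

```text
t 14.05 jig [0.0008 0.236  0.2192] yaw 18.32 F jig [-0.24 -0.2 ] 0.06 q [ 0.07 -0.13  2.   -0.    1.27 -0.25]
```

View pics/ab.png

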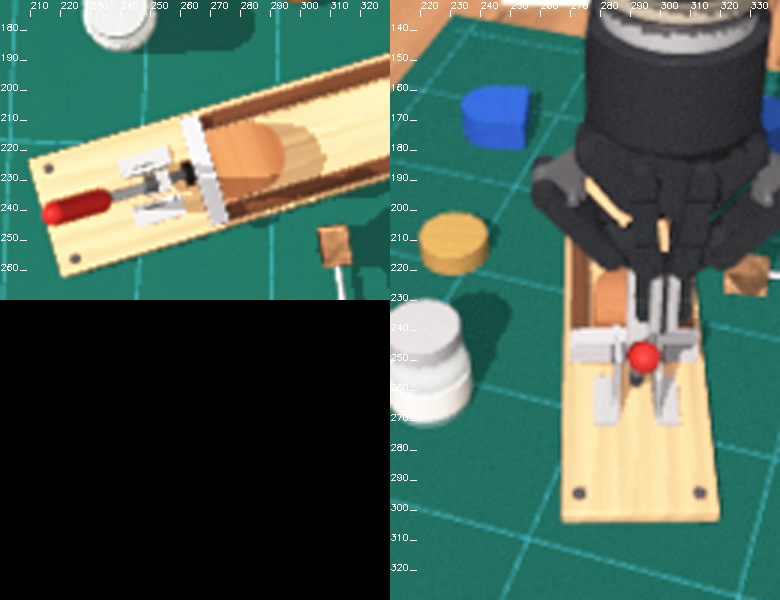

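The heel sits flush against the stop in the top view. Checking the hand's lateral line and height against the reported pose before pushing the handle.

```bash
python3 - <<'E'
from h import *
from plant import read_camera
c=read_camera("side")
W=lambda x,y,z:np.r_[o+ex*x+ey*y,z]
print(proj(c,[W(.0008,.236,.2192+d) for d in (0,.015,.02,.025,.03)]).round(1), proj(c,W(0,.1628,.14)).round(1))
E
```

```text
[[300.9 247.8]
 [301.4 240.8]
 [301.5 238.4]
 [301.6 236. ]
 [301.8 233.6]] [[297.4 248.8]]
```

Request:
drive_tool:
  steps:
    - [3, 0.1, 0, 0, 0]
    - [3, 0, 0, 0, 0]
    - [3, 0, 0, 0, 0]
    - [1.8, 0, 0, 0, 0]
    - [0.6, 0, -0.5, 0, 0]
    - [0, 0, -1.5, 0, 0]
    - [0, 0, -1.0, 0, 0]
    - [0, 0, -1.0, 0, 0]
    - [0, 0, 0, 0, 0]

```text
time: 15.1
eef_pos: [0.4637, 0.1725, 0.1077]
tcp_rot: [0.414, 0.573, -0.414, 0.573]
contact_force: [0.3, -0.7, 0.4]
opening: 0.004
```

```bash
python3 -c "from h import *; st()"
```

```text
t 15.1 jig [0.0029 0.2765 0.1077] yaw 18.31 F jig [ 0.11 -0.74] 0.38 q [ 0.15 -0.    2.1   0.    1.05 -0.17]
```

That went the wrong way: tool +z is jig -y. It did no harm, so now I'm moving towards the handle.

Request:
drive_tool:
  steps:
    - [0, 0, 3, 0, 0]
    - [0, 0, 3, 0, 0]
    - [0, 0, 2, 0, 0]
    - [0, 0, 0.5, 0, 0]
    - [0, 0, 0.5, 0, 0]
    - [0, 0, 0.5, 0, 0]
    - [0, 0, 0, 0, 0]

```text
time: 15.8
eef_pos: [0.4932, 0.0815, 0.107]
tcp_rot: [0.414, 0.573, -0.414, 0.573]
contact_force: [-0.1, 0.8, 0.6]
opening: -0.0
```

```bash
python3 -c "from h import *; st()"
```

```text
t 15.8 jig [0.0022 0.1809 0.107 ] yaw 18.25 F jig [0.11 0.77] 0.55 q [-0.04  0.01  2.09  0.    1.05 -0.36]
```

Request:
drive_tool:
  steps:
    - [-0.3, 0, 0.5, 0, 0]
    - [-0.3, 0, 0.5, 0, 0]
    - [0, 0, 0, 0, 0]

```text
time: 16.1
eef_pos: [0.4955, 0.0734, 0.1132]
tcp_rot: [0.415, 0.574, -0.414, 0.571]
contact_force: [-2.7, 6.7, -0.2]
opening: -0.001
```

```bash
python3 - <<'E'
from h import *; st()
from plant import read_camera
c=read_camera("side");W=lambda x,y,z:np.r_[o+ex*x+ey*y,z]
m=cv2.inRange(cv2.cvtColor(c["frame"],cv2.COLOR_RGB2HSV),(0,190,90),(6,255,255)); m|=cv2.inRange(cv2.cvtColor(c["frame"],cv2.COLOR_RGB2HSV),(174,190,90),(180,255,255))
m[:,:250]=0;m[:,350:]=0
print(cv2.countNonZero(m),cv2.boundingRect(m))
for a in (45,40,35,30,20): print(a,proj(c,W(0,.085+.11*np.sin(np.radians(a)),.062+.11*np.cos(np.radians(a)))).round(1))
E
```

```text
t 16.1 jig [0.0018 0.1725 0.1132] yaw 18.18 F jig [-0.45  7.24] -0.23 q [-0.06  0.    2.08  0.    1.06 -0.38]
0 (0, 0, 0, 0)
45 [[297.4 248.9]]
40 [[297.4 243.5]]
35 [[297.3 238.2]]
30 [[297.2 233. ]]
20 [[296.9 223.1]]
```

Contact with the handle at 7 N. Pushing on while rising.

Request:
drive_tool:
  steps:
    - [-0.3, 0, 0.6, 0, 0]
    - [-0.3, 0, 0.6, 0, 0]
    - [-0.2, 0, 0.6, 0, 0]
    - [-0.1, 0, 0.6, 0, 0]
    - [0, 0, 0.6, 0, 0]
    - [0, 0, 0, 0, 0]

```text
time: 16.75
eef_pos: [0.5044, 0.0497, 0.1306]
tcp_rot: [0.417, 0.578, -0.412, 0.567]
contact_force: [-23.4, 20.2, 40.4]
opening: -0.001
```

```bash
python3 -c "from h import *; st()"
```

```text
t 16.75 jig [0.0027 0.1471 0.1306] yaw 18.13 F jig [-15.82  26.52] 40.41 q [-0.11 -0.    2.05  0.01  1.1  -0.43]
```

The force jumped to 40 N upward, so the handle end is jammed under the knuckles. Relieving at once by rising and backing off.

Request:
drive_tool:
  steps:
    - [-0.5, 0, -0.8, 0, 0]
    - [-0.5, 0, -0.5, 0, 0]
    - [0, 0, 0, 0, 0]

```text
time: 17.05
eef_pos: [0.5022, 0.0559, 0.1327]
tcp_rot: [0.414, 0.572, -0.414, 0.574]
contact_force: [0.1, -0.4, -0.2]
opening: 0.003
```

```bash
python3 - <<'E'
from h import *; st()
from plant import read_camera
c=read_camera("top"); s=read_camera("side")
crop(c,170,170,300,270,3,"a.png"); crop(s,230,130,360,330,3,"b.png")
A=cv2.imread("pics/a.png");B=cv2.imread("pics/b.png");h=max(len(A),len(B))
pad=lambda m:cv2.copyMakeBorder(m,0,h-len(m),0,0,cv2.BORDER_CONSTANT)
cv2.imwrite("pics/ab2.png",np.hstack([pad(A),pad(B)]))
E
```

```text
t 17.05 jig [0.0026 0.1538 0.1327] yaw 18.31 F jig [-0.04 -0.37] -0.24 q [-0.09 -0.01  2.06 -0.    1.1  -0.41]
```

View pics/ab2.png

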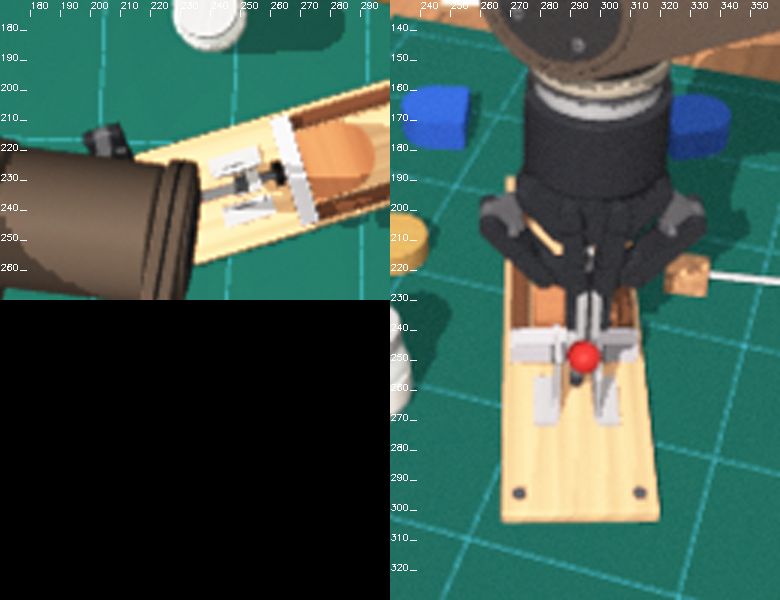

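The handle is back fully open with its tip at (294,248), and the heel is still home. The fingers rode over the handle's end, so the true height offset is nearer 3 cm. I'll rise, back off, come in lower (tips really at about 0.115) and push again.

Request:
drive_tool:
  steps:
    - [-2, 0, 0, 0, 0]
    - [-1, -0.1, -3, 0, 0]
    - [0, 0, -3, 0, 0]
    - [0, 0, -3, 0, 0]
    - [2, 0, 0, 0, 0]
    - [3, 0, 0, 0, 0]
    - [2.8, 0, 0, 0, 0]
    - [0, 0, 0, 0, 0]
    - [0, 0, 0, 0, 0]

```text
time: 18.05
eef_pos: [0.4723, 0.1404, 0.0834]
tcp_rot: [0.414, 0.573, -0.415, 0.572]
contact_force: [-0.0, 0.2, -0.8]
opening: -0.002
```

```bash
python3 -c "from h import *; st()"
```

```text
t 18.05 jig [0.0009 0.2434 0.0834] yaw 18.2 F jig [0.05 0.21] -0.75 q [ 0.08  0.03  2.11 -0.    1.   -0.23]
```

Expect contact at TCP y ≈ 0.184. I'll approach to 0.175.

Request:
drive_tool:
  steps:
    - [0, 0, 2.5, 0, 0]
    - [0, 0, 2, 0, 0]
    - [0, 0, 0.9, 0, 0]
    - [0, 0, 0.5, 0, 0]
    - [0, 0, 0.5, 0, 0]
    - [0, 0, 0.4, 0, 0]
    - [0, 0, 0, 0, 0]

```text
time: 18.75
eef_pos: [0.4938, 0.0766, 0.084]
tcp_rot: [0.415, 0.573, -0.414, 0.573]
contact_force: [0.6, 0.2, -0.0]
opening: 0.001
```

```bash
python3 -c "from h import *; st()"
```

```text
t 18.75 jig [0.0011 0.1761 0.084 ] yaw 18.23 F jig [0.69 0.02] -0.0 q [-0.05  0.04  2.1   0.    1.   -0.37]
```

Request:
drive_tool:
  steps:
    - [0, 0, 0.5, 0, 0]
    - [0, 0, 0.5, 0, 0]
    - [0, 0, 0, 0, 0]

```text
time: 19.05
eef_pos: [0.4947, 0.0737, 0.0864]
tcp_rot: [0.418, 0.577, -0.413, 0.567]
contact_force: [-12.6, 22.7, 18.0]
opening: -0.0
```

Request:
drive_tool:
  steps:
    - [0, 0, 0.5, 0, 0]
    - [0, 0, 0.5, 0, 0]
    - [0, 0, 0, 0, 0]

```text
time: 19.35
eef_pos: [0.5003, 0.0582, 0.0841]
tcp_rot: [0.415, 0.573, -0.414, 0.573]
contact_force: [-0.9, 4.4, 1.6]
opening: 0.002
```

```bash
python3 -c "from h import *; st()"
```

```text
t 19.35 jig [0.0015 0.1566 0.0841] yaw 18.25 F jig [0.58 4.46] 1.63 q [-0.09  0.05  2.09  0.    1.   -0.41]
```

Request:
drive_tool:
  steps:
    - [-0.4, 0, 0.4, 0, 0]
    - [-0.4, 0, 0.4, 0, 0]
    - [0, 0, 0, 0, 0]

```text
time: 19.65
eef_pos: [0.503, 0.0493, 0.0925]
tcp_rot: [0.415, 0.573, -0.415, 0.573]
contact_force: [-0.6, 3.3, 2.2]
opening: -0.001
```

```bash
python3 - <<'E'
from h import *; st()
from plant import read_camera
c=read_camera("side"); h=cv2.cvtColor(c["frame"],cv2.COLOR_RGB2HSV).astype(int)
m=((h[...,0]<5)|(h[...,0]>175))&(h[...,1]>170)&(h[...,2]>80); m[:,:250]=0;m[:,350:]=0
y,x=np.nonzero(m); print(len(y), x.mean() if len(x) else 0,y.mean() if len(x) else 0, y.min() if len(y) else 0, y.max() if len(y) else 0)
E
```

```text
t 19.65 jig [0.0013 0.1472 0.0925] yaw 18.2 F jig [0.43 3.33] 2.15 q [-0.1   0.04  2.08 -0.    1.02 -0.42]
13 295.53846153846155 230.23076923076923 227 233
```

The handle is turning: its red end has moved up to row 227–233 (about 25° from upright) and the force is 3–4 N. Continuing.

Request:
drive_tool:
  steps:
    - [-0.3, 0, 0.5, 0, 0]
    - [-0.3, 0, 0.5, 0, 0]
    - [-0.2, 0, 0.5, 0, 0]
    - [0, 0, 0, 0, 0]

```text
time: 20.1
eef_pos: [0.5077, 0.0344, 0.1003]
tcp_rot: [0.415, 0.572, -0.415, 0.573]
contact_force: [-0.3, 0.3, 0.1]
opening: 0.001
```

Request:
drive_tool:
  steps:
    - [-0.1, 0, 0.5, 0, 0]
    - [0, 0, 0.5, 0, 0]
    - [0, 0, 0.4, 0, 0]
    - [0, 0, 0, 0, 0]

```text
time: 20.5
eef_pos: [0.512, 0.0214, 0.1009]
tcp_rot: [0.414, 0.573, -0.415, 0.573]
contact_force: [-0.5, -0.3, -0.1]
opening: 0.003
```

```bash
python3 -c "from h import *; st()"
```

```text
t 20.5 jig [0.001  0.1179 0.1009] yaw 18.2 F jig [-0.54 -0.14] -0.15 q [-0.16  0.05  2.06 -0.    1.03 -0.47]
```

Force fell to zero, so it has snapped or slipped. Moving straight up, then away, and looking.

Request:
drive_tool:
  steps:
    - [-3, 0, -0.3, 0, 0]
    - [-4, 0, 0, 0, 0]
    - [-4, 0, 0, 0, 0]
    - [-3, 0, -3, 0, 0]
    - [0, 0, -5, 0, 0]
    - [0, 0, -5, 0, 0]
    - [0, 0, -5, 0, 0]
    - [0, 0, -5, 0, 0]
    - [0, 0, 0, 0, 0]
    - [0, 0, 0, 0, 0]

```text
time: 21.5
eef_pos: [0.4382, 0.2443, 0.2407]
tcp_rot: [0.413, 0.573, -0.414, 0.574]
contact_force: [-0.5, 0.3, 0.2]
opening: -0.0
```

```bash
python3 - <<'E'
from h import *; st()
from plant import read_camera
c=read_camera("top"); s=read_camera("side")
crop(c,190,140,345,330,3,"a.png"); crop(s,210,160,320,310,3,"b.png")
A=cv2.imread("pics/a.png");B=cv2.imread("pics/b.png");h=max(len(A),len(B))
pad=lambda m:cv2.copyMakeBorder(m,0,h-len(m),0,0,cv2.BORDER_CONSTANT)
cv2.imwrite("pics/ab3.png",np.hstack([pad(A),pad(B)]))
E
```

```text
t 21.5 jig [0.0014 0.3527 0.2407] yaw 18.41 F jig [-0.33  0.47] 0.21 q [ 0.31 -0.13  1.96 -0.    1.31 -0.01]
```

View pics/ab3.png

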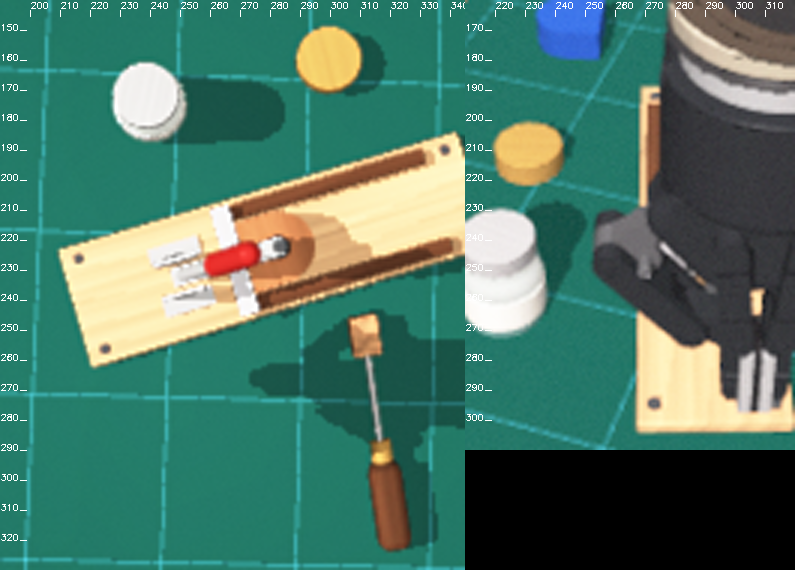

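The top view shows the clamp shut: handle over the heel at (257–275, 226–229), pad on the heel at (283,222). The heel's back edge is at x≈294.5, against 294.2 predicted for home. The jar, tin and awl are where they were, and the hand is clear.

```bash
python3 -c "from plant import sign_off; print(sign_off())"
```

```text
the job is handed in; nothing more can be done
None
```

I pushed the heel block home against the stop, then flipped the clamp handle over centre so it snapped shut with the pad on the heel. I handed the job in at about 21.6 s of the 48 s allowed.

**Last checks**
- **Heel:** the push force rose to 10 N as the tool stalled where it should. In the final top view the heel's back edge is at pixel 294.5, against 294.2 predicted for home.
- **Clamp:** the top view shows the handle leaning over the heel and the pad on it. I did not measure the pad's force.
- **Bystanders and hand:** in the top view the jar, tin and awl are at the same pixels as before. The hand is clear, with no contact force. In the final side view the hand hides the clamp, so that rests on the top view.

**What went wrong on the way**
- **Height offset:** the fingertips were really about 2 to 3 cm higher than the reported TCP height. My first heel push therefore passed over the block without moving it.
- **Force spike:** my first handle push rode up over the handle's end. The wrist force was about 51 N when that move ended, 40.4 N of it upward, before I backed off. That is below the 120 N wrist limit. I think the contact was on the fingertips, but I can't rule out that the gripper's body took it, which would break the 40 N limit.
- **Wrong direction:** one move near the handle went 4 cm the wrong way and touched nothing.

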